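# Cup under the portion dispenser, slide held at the double mark

## Robot

A 6-joint arm with a two-finger parallel gripper is mounted at the origin on a cart in front of the work surface, level with it; the furniture and walls round the work are solid. World frame = base frame: x ahead of the robot, y to its left, z up, the work surface at z = 0. Lengths are in m, angles in rad, forces in N, time in s.
With the tool pointing down it reaches from about 0.4 to 0.825 m from the base axis. Payload 7 kg.
Tool frame: the origin (TCP) lies on the centre line of the jaws, within the pads' length; the fingertips stand 25 mm ahead of it and the grasp point (between the pads) lies 6 mm ahead of it; z points along the fingers, y is the direction in which the jaws open and shut (so a half turn about z gives the same grasp; the last joint's range is limited). The gripper opens to 88 mm and grips with 3 to 60 N. Pads are 19 mm wide; open, the fingers measure 130 mm over their backs; the gripper's body (78 mm by 193 mm) begins 47 mm behind the grasp point.
Start: joints at [1.548, 0.359, 0.012, 0, -1.224, -0.288], TCP at [0.206, 0.643, 0.252] pointing down, gripper open.
Joint ranges: [-3.07, 3.07], [-1.43, 2.12], [-1.02, 1.25], [-3.03, 1.67], [-3.05, -0], [-3.03, 3.03]. Speed limits (rad/s): [2.39, 2.39, 3.01, 3.14, 3.14, 3.14].

## Interface

Orientations are given as [roll, pitch, yaw] about the fixed x, y, z axes, in that order (R = Rz(yaw) Ry(pitch) Rx(roll)).
In Python, from station import * gives the robot as it stands. The module is installed in compiled form; this text tells all that it offers.
- The arm moves only by the tool step_arm, never from a script. Its argument "commands" is text: rows parted by semicolons, each of 6 numbers parted by spaces: the shift along the tool's x, y, z in mm, then the turn, a rotation vector about the tool's x, y, z in rad. A call has 1 to 8 rows; each row shifts and turns the commanded pose from where the row before left it, along the tool's axes as they then stand; what a row does not reach is not made up. A row lasts 1/8 s, in which the tool goes at most 62.5 mm and 10.7 degrees, less where a joint would pass 70% of its speed; a pose out of reach is approached as far as the arm can. A call is refused whole if a number of a shift passes 62.5 or a number of a turn 0.188, either way. A call with a gripper value outside its range is refused whole. "jaw" is the finger opening in mm, from 0 to 87.6, set as the call begins (left out, the last holds). The fingers move at their own pace and stop on an object; "grip_force" is the grip in N (left out, the last holds). Time passes only in rows, so rows that do not move let the fingers close. It gives the time, the measured TCP pose, the force and the opening at its end, in the units of the state.
- get_state(): the state, without advancing time (a new reading comes with each control period).
- grab_frame(name): name is "scene" or "top"; returns a dict with "frame" (400x640x3 uint8, red, green, blue), "fovy" (degrees; the focal length in pixels is half the picture's height over the tangent of half this angle, whatever the lens; pixels are square), "cx", "cy" (the principal point, pixels), "rvec" (rotation vector, rad) and "tvec" (3), from world to camera coordinates, as OpenCV has them. Camera axes: x right, y down, z forward; pixel columns grow to the right and rows downward; lengths in m; the calibration is good to about 2 mm. A picture is of the moment at which its call begins. There is no depth.
- job_done(): hands the job in, once; it reports no verdict.
Trained networks look in a picture, given as the dict that the camera call returned (one of the last four; its "shot" number tells which), for a name from the list of things; names that differ only in an ending like _2 or _b are one class to them, and where a whole thing is asked for, a point or a joint stands for the part that bears it (a point fixed in the world has none). Each returns a list of dicts, best first, with "conf" (0 to 1); they miss things now and then, are a little off and sometimes report something else, mostly with a low value. They report only what shows in the picture. A call takes as long as a camera call. They do not tell look-alikes from the thing itself.
- recognise(picture, name): "pixel" ([column, row] in pixels, amid what is visible of it).
The state is a dict: "t": time; "q": joint angles; "qd": joint speeds; "joint_efforts": joint torques, N m; "eef_pos": TCP position; "ee_rot": TCP orientation; "force": force on the tool from outside, world axes, zero at the start; "moment": the same for the moment, N m; "width": finger opening in m.
Only numpy, scipy, OpenCV 4.12 (cv2) and the standard library are available. Lean on these libraries where they do the work, as an engineer would, in place of code of your own. Each camera call takes 0.05 s, during which the arm holds its last target.

## Task

Stand the empty coffee cup upright in the middle of the round pad of the portion dispenser and let go of it while the slide is still home. Then take the slide by its upright handle and pull it out against its spring until its second line is level with the front of the housing (80 mm of travel), not overrunning it, and keep it there: finish while still holding the handle at that mark, with the cup standing on the pad. Leave the candle jar, the coffee jar and the teaspoon where they are.

Things in the scene. Friction and masses are not known exactly. Their poses are not given: they have to be found in the camera images.
- dispenser: Fixed metal portion dispenser. Origin on the worktop under its cup pad's centre; x points back to the housing, z up. Base plate 4 mm high, 100 mm wide, x=-45 to +290 mm. Pad: disc of 84 mm diameter, top z=7 mm. Box housing 88 mm wide, front face at x=+130 mm, top z=96 mm; on it a round steel hopper, 96 mm diameter with its lid, centre x=+235 mm, top z=229 mm.
- cup_pad (a point): Centre of the top face of the round cup pad, 7 mm above the worktop; axes as the dispenser's. With the slide home a cup can be set down on it from above; if the cup's loop handle points at the housing it passes the slide's nose by only 14 mm, so turn it elsewhere. Wall cabinets hang over the rear part of the worktop (their undersides about 0.46 m up): keep lifts low near the dispenser.
- slide_travel (a joint): Travel (m) of the steel slide out of the housing, along the dispenser's -x: 0 home, stop 0.108. A spring pulls it home, 2 N at 0, 8 N at 0.080. Across its top two dark lines, hidden at home: a short one level with the housing front at 0.040, a long one (the second, wanted) at 0.080. Slide 40 mm wide, top z=80 mm, underside 70; outlet under the handle, down to z=68; nose 9 mm ahead of the handle.
- slide: The slide with its upright black handle, a rounded paddle 14 mm thick along the dispenser's x, 32 mm wide along y, 44 mm high. Origin at the centre of its foot on the slide's top, 80 mm above the worktop; top at 124 mm; axes as the dispenser's. Home, it stands at dispenser x=+80 mm, 43 mm clear of the housing; at the mark it is over the pad's centre.
- cup: Loose white china coffee cup, empty, upright, about 0.12 kg: round bowl of 62 mm diameter at the rim, narrowing to a foot of 44 mm, 52 mm high, with a loop handle. Origin on its underside, z up; the bowl's axis stands at y=+13 mm, the handle reaches along -y to y=-44 mm and is 14 mm thick along x. The bowl can be taken across x.
- cup_bowl (a point): Centre of the cup's foot on its underside (on the bowl's axis); axes as the cup's.
- candle_jar: Bystander: round cream candle jar without handle, 82 mm diameter, 60 mm high; origin under its centre. It stands on one side of the dispenser, the cup on the other.
- coffee_jar: Bystander: glass coffee jar with a dark screw lid, 83 mm diameter, 130 mm high; origin under its centre.
- teaspoon: Bystander: steel teaspoon lying on the worktop, 137 mm long, 13 mm high; origin under its middle.
Not all that is in view belongs to the job. What is shaped like the cup but green is not meant.

How it is judged:
On the way, in this order (a step that is already met when the one before it is completed fails the run):
1. the cup stands upright in the middle of the pad, let go, with the slide still home (horizontal distance between cup_bowl and cup_pad below 0.016 m and angle between cup's own z axis and vertical below 0.1 rad and height (world z) of cup_bowl between 0.003 and 0.011 m and contact force between the fingers and cup below 0.1 N and value of joint slide_travel below 0.01 m), for 0.3 s.
2. the slide is held at its second line for a second, by its handle (horizontal distance between cup_bowl and cup_pad below 0.016 m and angle between cup's own z axis and vertical below 0.1 rad and height (world z) of cup_bowl between 0.003 and 0.011 m and value of joint slide_travel between 0.074 and 0.086 m and contact force between the fingers and slide above 2.5 N and contact force between the fingers and cup below 0.1 N), for 1 s.
At the end, for the whole second after the job is handed in: The slide stands still at 80 mm of travel within 6 mm, held by the fingers on its handle (more than 2.5 N), and the cup, untouched, stands upright on the pad, its bowl's axis within 16 mm of the pad's centre (all of step 2 and linear speed of cup below 0.03 m/s and velocity of joint slide_travel between -0.03 and 0.03 m/s); the arm keeps its last pose, push and grip.
It fails at once if the slide is pulled out (more than 20 mm) before the cup stands on the pad (value of joint slide_travel above 0.02 m and horizontal distance between cup_bowl and cup_pad above 0.03 m).
It fails at once if the slide overruns the second line by more than 12 mm (value of joint slide_travel above 0.092 m).
It fails at once if the cup is tipped over (angle between cup's own z axis and vertical above 0.8 rad).
It fails at once if a bystander is displaced by more than 30 mm (distance of any of candle_jar, coffee_jar, teaspoon from where it was at the start of the episode above 0.03 m).
It also fails if it takes over 54 s, if anything falls off the work surface, if the arm or the gripper's body presses on something with over 40 N, if the wrist force passes 120 N, or if a joint passes its speed limit or range.

## Working session

There is one attempt and no reset: what is moved stays moved. The work goes in short steps, Python scripts to look and compute and a tool call to move; the robot and the scene stay as the last step left them, time stands still between calls to the robot, and variables do not carry over. Pictures are saved under pics/ and viewed, and the job is handed in when it is done.

Besides the shell and the picture viewer there is one more tool, called after ">>>" as name(argument=value, ...) on one line, values as JSON. step_arm: Moves the arm, as the interface text tells. Its arguments: {"type":"object","properties":{"commands":{"type":"string"},"jaw":{"type":"number"},"grip_force":{"type":"number"}},"required":["commands"]}

```bash
mkdir -p pics; cat > h.py <<'E'
from station import *
import numpy as np, cv2
def save(p,n): cv2.imwrite('pics/'+n+'.png',p['frame'][:,:,::-1])
def K(p):
    f=200/np.tan(np.radians(p['fovy'])/2); return np.array([[f,0,p['cx']],[0,f,p['cy']],[0,0,1.]])
def ray(p,px,z):
    R,_=cv2.Rodrigues(np.array(p['rvec'],float)); t=np.array(p['tvec'],float).ravel()
    c=-R.T@t; d=R.T@np.linalg.inv(K(p))@np.array([px[0],px[1],1.]); return c+d*(z-c[2])/d[2]
def proj(p,X):
    return cv2.projectPoints(np.array(X,float).reshape(-1,3),np.array(p['rvec'],float),np.array(p['tvec'],float),K(p),None)[0].reshape(-1,2)
E
python3 - <<'E'
from h import *
print(get_state())
for n in('scene','top'):
    p=grab_frame(n); save(p,n+'0'); print(n,{k:v for k,v in p.items() if k!='frame'})
    for o in('dispenser','slide','cup','candle_jar','coffee_jar','teaspoon'):
        print(o,[(np.round(r['pixel']).tolist(),round(r['conf'],2),np.round(ray(p,r['pixel'],.03)[:2],3).tolist()) for r in recognise(p,o)])
E
```

```text
{'t': 0.0, 'q': array([ 1.54806911e+00,  3.59361839e-01,  1.10433305e-02, -3.59934564e-04,
       -1.22408423e+00, -2.88087428e-01]), 'qd': array([ 0.00044339, -0.00144832, -0.00033719, -0.00044834, -0.00172941,
       -0.0003473 ]), 'joint_efforts': array([-4.82042105e-04, -5.82721674e+01,  2.93047446e+01,  6.99722752e+00,
        6.70033711e-03, -1.58403782e-04]), 'eef_pos': array([0.20632827, 0.64221501, 0.25063032]), 'ee_rot': array([ 3.13995630e+00, -1.32039783e-04, -3.10937117e-01]), 'force': array([-0.14222837,  0.51636143, -0.24225948]), 'moment': array([ 0.04282139, -0.01796735,  0.05183572]), 'width': 0.08758704058484633}
scene {'fovy': 48.47863361494912, 'cx': 319.7709805031682, 'cy': 202.11032555143132, 'rvec': array([ 2.01073209, -1.13797334,  0.53724373]), 'tvec': array([-0.15871135,  0.38737571,  1.38084497]), 'shot': 1}
dispenser [([349.0, 206.0], 0.7, [0.614, 0.049])]
slide [([341.0, 210.0], 0.5, [0.577, 0.064])]
cup [([214.0, 190.0], 0.62, [0.419, 0.59]), ([278.0, 220.0], 0.51, [0.396, 0.244])]
candle_jar [([399.0, 276.0], 0.85, [0.374, -0.273]), ([338.0, 209.0], 0.34, [0.574, 0.077])]
coffee_jar [([301.0, 180.0], 0.91, [0.662, 0.309])]
teaspoon [([240.0, 205.0], 0.41, [0.394, 0.431])]
top {'fovy': 48.3042729253688, 'cx': 325.5805275314151, 'cy': 199.64088574527835, 'rvec': array([ 2.186182  , -2.15995577,  0.13664945]), 'tvec': array([0.117456  , 0.48523887, 1.3286523 ]), 'shot': 2}
dispenser [([353.0, 177.0], 0.73, [0.554, 0.039])]
slide [([354.0, 183.0], 0.77, [0.536, 0.037]), ([282.0, 231.0], 0.53, [0.387, 0.252])]
cup [([166.0, 229.0], 0.88, [0.39, 0.597]), ([283.0, 231.0], 0.8, [0.388, 0.25])]
candle_jar [([457.0, 233.0], 0.62, [0.388, -0.275])]
coffee_jar [([271.0, 152.0], 0.58, [0.628, 0.291])]
teaspoon [([217.0, 215.0], 0.49, [0.433, 0.449])]
```

```bash
ls pics
```

```text
scene0.png
top0.png
```

View pics/scene0.png

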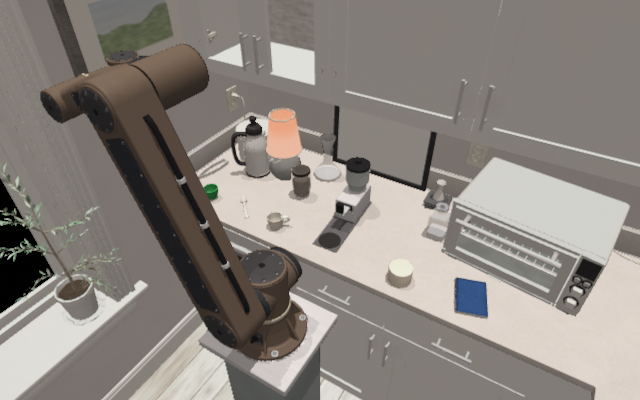

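View pics/top0.png

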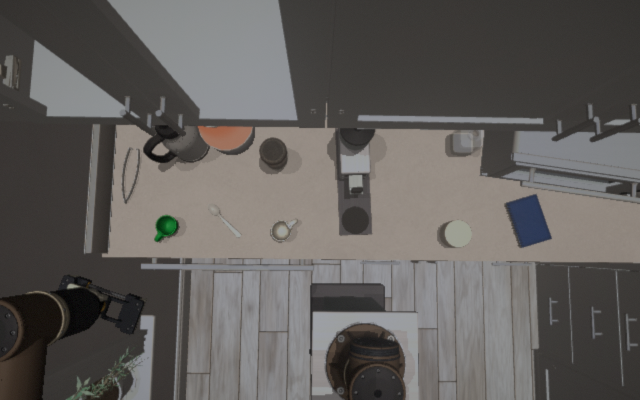

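```bash
python3 - <<'E'
from h import *
p=grab_frame('top'); q=grab_frame('scene')
a=cv2.resize(p['frame'][115:255,255:395],None,fx=4,fy=4,interpolation=cv2.INTER_CUBIC)
cv2.imwrite('pics/tz.png',a[:,:,::-1])
a=cv2.resize(q['frame'][150:255,260:390],None,fx=6,fy=5.6,interpolation=cv2.INTER_CUBIC)
cv2.imwrite('pics/sz.png',a[:,:,::-1])
# dark disc centroid in the top
g=cv2.cvtColor(p['frame'],cv2.COLOR_RGB2GRAY)
print(g[220,335:376].tolist()); print(g[195:250,355].tolist())
E
```

```text
[145, 144, 144, 140, 102, 83, 70, 56, 53, 52, 52, 52, 53, 50, 52, 52, 51, 53, 52, 53, 51, 53, 52, 51, 51, 53, 51, 52, 51, 53, 50, 52, 53, 57, 75, 80, 98, 134, 140, 140, 139]
[55, 53, 56, 74, 79, 79, 79, 79, 79, 80, 78, 61, 53, 52, 52, 53, 52, 51, 53, 52, 52, 52, 52, 51, 51, 51, 52, 53, 52, 51, 52, 52, 52, 51, 51, 51, 54, 52, 55, 84, 133, 143, 143, 143, 143, 143, 143, 142, 143, 141, 141, 140, 142, 141, 141]
```

View pics/tz.png

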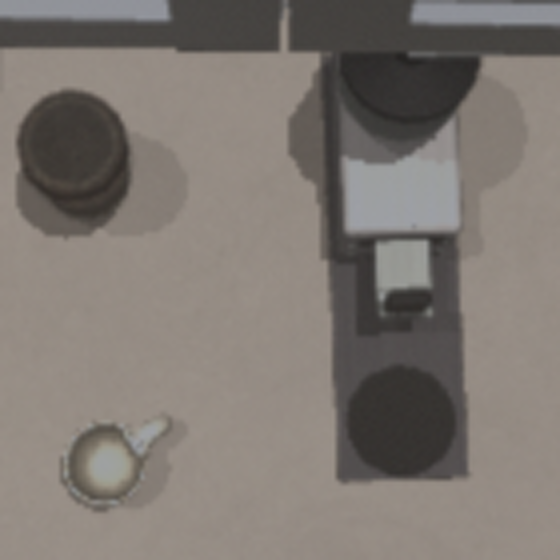

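View pics/sz.png

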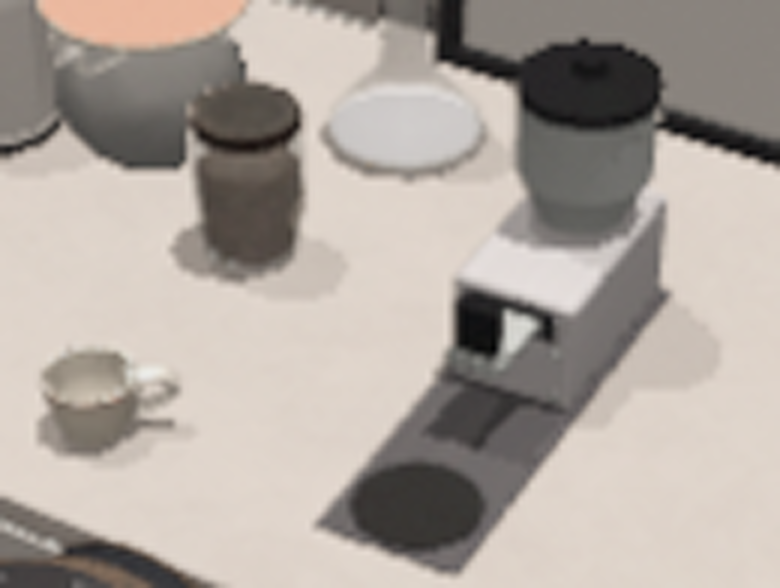

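```bash
cat >> h.py <<'E'
def tz(u,v): return (u/4-.375+255, v/4-.375+115)
def sz(u,v): return ((u+.5)/6-.5+260,(v+.5)/5.6-.5+150)
E
python3 - <<'E'
from h import *
p=grab_frame('top'); q=grab_frame('scene')
g=cv2.cvtColor(p['frame'],cv2.COLOR_RGB2GRAY)
m=((g<66)).astype(np.uint8); 
n,l,s,c=cv2.connectedComponentsWithStats(m); i=l[220,355]; print('pad comp',s[i],c[i],ray(p,c[i],.007))
i0=l==i
for nm,uv,z in [('plFL',(337,480),.004),('plFR',(468,476),.004),('plL',(330,262),.004),('plR',(464,335),.004),
 ('hFL',(345,236),.096),('hFR',(460,232),.096),('handletop?',(408,291),.124),('handlefront top?',(408,300),.122),('noseL',(376,318),.08),('noseR',(434,318),.08),('cuprim',(103,464),.052),('handleEnd',(166,422),.04)]:
    print(nm,ray(p,tz(*uv),z).round(4))
for nm,uv,z in [('pad',(418,505),.007),('plL',(316,524),.004),('plR',(460,573),.004),('hTL',(455,283),.096),('hTR',(574,315),.096),('cuprim',(91,378),.052),('hend',(178,386),.035)]:
    print('s',nm,ray(q,sz(*uv),z).round(4))
E
```

```text
pad comp [342 206  27  28 588] [354.81462585 219.78061224] [0.42486194 0.03268215 0.007     ]
plFL [0.379  0.0811 0.004 ]
plFR [ 0.3832 -0.0193  0.004 ]
plL [0.5475 0.0878 0.004 ]
plR [ 0.4919 -0.0162  0.004 ]
hFL [0.5524 0.081  0.096 ]
hFR [ 0.5566 -0.0025  0.096 ]
handletop? [0.509  0.0375 0.124 ]
handlefront top? [0.5028 0.0374 0.122 ]
noseL [0.4949 0.0571 0.08  ]
noseR [0.4954 0.0147 0.08  ]
cuprim [0.3872 0.256  0.052 ]
handleEnd [0.4195 0.2108 0.04  ]
s pad [0.4261 0.0299 0.007 ]
s plL [0.3804 0.0769 0.004 ]
s plR [ 0.3867 -0.0226  0.004 ]
s hTL [0.548  0.0742 0.096 ]
s hTR [ 0.5564 -0.0075  0.096 ]
s cuprim [0.3863 0.2492 0.052 ]
s hend [0.4237 0.2083 0.035 ]
```

```bash
cat >> h.py <<'E'
def plan(tgt,yaw,n,cur=None):
    s=get_state(); P=np.array(cur[:3]) if cur else s['eef_pos']; y=cur[3] if cur else s['ee_rot'][2]
    d=np.array(tgt)-P; dy=yaw-y; out=[]
    for k in range(n):
        a=y+dy*k/n; v=d/n*1000
        out.append('%.1f %.1f %.1f 0 0 %.4f'%(np.cos(a)*v[0]+np.sin(a)*v[1], np.sin(a)*v[0]-np.cos(a)*v[1], -v[2], -dy/n))
    print('from',P.round(4),round(y,4)); 
    for i in range(0,n,8): print('; '.join(out[i:i+8]))
E
python3 -c "
from h import *
plan([.387,.2525,.14],-.907,11,[.206,.643,.252,-.311])"
```

```text
from [0.206 0.643 0.252] -0.311
26.5 28.8 10.2 0 0 0.0542; 28.0 27.3 10.2 0 0 0.0542; 29.5 25.7 10.2 0 0 0.0542; 30.8 24.1 10.2 0 0 0.0542; 32.1 22.4 10.2 0 0 0.0542; 33.3 20.6 10.2 0 0 0.0542; 34.3 18.8 10.2 0 0 0.0542; 35.3 16.9 10.2 0 0 0.0542
36.2 15.0 10.2 0 0 0.0542; 36.9 13.0 10.2 0 0 0.0542; 37.6 11.0 10.2 0 0 0.0542
```

>>> step_arm(commands="26.5 29 10 0 0 0.054; 28 27.5 10 0 0 0.054; 29.5 25.5 10 0 0 0.054; 31 24 10 0 0 0.054; 32 22.5 10 0 0 0.054; 33.5 20.5 10 0 0 0.054; 34.5 19 10 0 0 0.054; 35.5 17 10 0 0 0.054", jaw=87, grip_force=12)

```text
t: 1.9
eef_pos: [0.3391, 0.3569, 0.1715]
ee_rot: [-3.141, 0.0, -0.744]
force: [0.5, 1.2, -1.0]
width: 0.087
```

>>> step_arm(commands="36 15 10 0 0 0.054; 37 13 10 0 0 0.054; 37.5 11 10 0 0 0.054; 0 0 0 0 0 0; 0 0 0 0 0 0")

```text
t: 2.52
eef_pos: [0.3884, 0.252, 0.1419]
ee_rot: [-3.141, 0.0, -0.905]
force: [0.6, 0.1, 0.2]
width: 0.0869
```

```bash
python3 - <<'E'
from h import *
s=get_state();print(s['t'],s['eef_pos'],s['ee_rot'])
for n in('scene','top'):
    p=grab_frame(n); save(p,n+'1')
    P=proj(p,[s['eef_pos']+[0,0,-.025]]);print(P)
    u,v=P[0].astype(int); a=p['frame'][v-60:v+60,u-70:u+70]
    cv2.imwrite('pics/'+n+'1z.png',cv2.resize(a,None,fx=4,fy=4,interpolation=cv2.INTER_CUBIC)[:,:,::-1])
    print(u-70,v-60)
E
```

```text
2.525 [0.38835806 0.25196757 0.14194328] [-3.14067999e+00  1.17301715e-04 -9.04841985e-01]
[[273.28723544 203.46357642]]
203 143
[[279.89067061 229.32673719]]
209 169
```

View pics/scene1z.png

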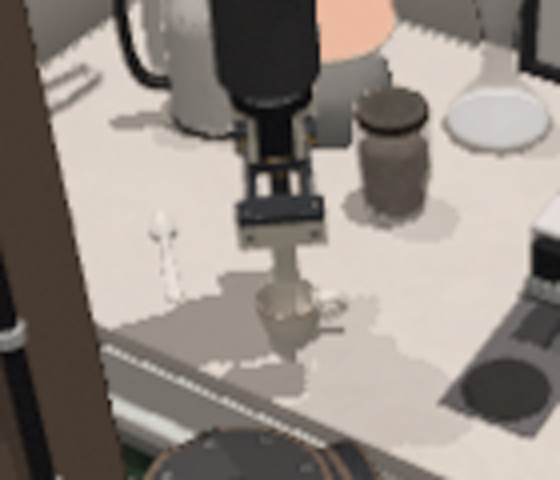

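View pics/top1z.png

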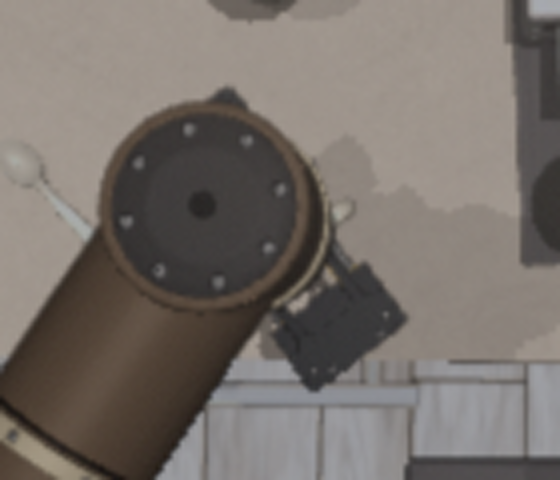

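```bash
python3 - <<'E'
from h import *
s=get_state()
p=grab_frame('scene')
a=s['ee_rot'][2]; j=np.array([np.sin(a),-np.cos(a),0]); tx=np.array([np.cos(a),np.sin(a),0])
for k in(-.055,.055):
  for dz in(-.025,.04): print(k,dz,(proj(p,[s['eef_pos']+j*k+[0,0,dz]])[0]-[203,143])*4)
R,_=cv2.Rodrigues(p['rvec']); print(-R.T@p['tvec'])
a=p['frame'][180:250,245:320]
cv2.imwrite('pics/s2z.png',cv2.resize(a,None,fx=8,fy=8,interpolation=cv2.INTER_CUBIC)[:,:,::-1])
E
```

```text
-0.055 -0.025 [278.06720975 205.89982965]
-0.055 0.04 [273.15430426 151.3825326 ]
0.055 -0.025 [283.13760103 279.50076761]
0.055 0.04 [278.09274433 223.96772048]
[-0.62485781 -0.56751451  1.17024017]
```

View pics/s2z.png

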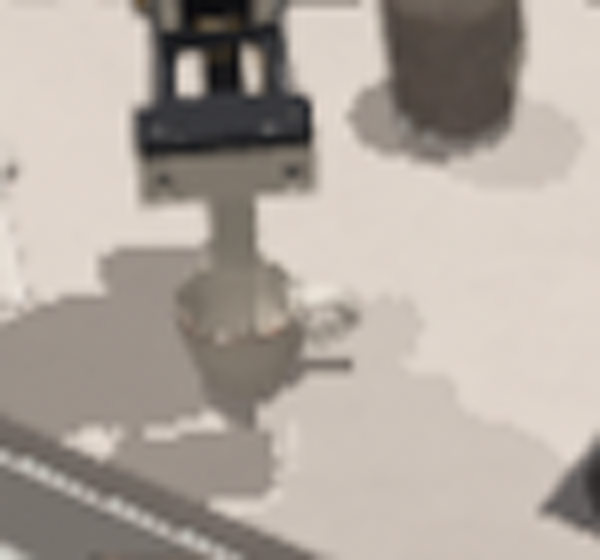

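>>> step_arm(commands="0 0 30 0 0 0; 0 0 30 0 0 0; 0 0 20 0 0 0; 0 0 12 0 0 0; 0 0 6 0 0 0; 0 0 0 0 0 0")

```text
t: 3.42
eef_pos: [0.388, 0.2518, 0.0437]
ee_rot: [-3.142, -0.0, -0.904]
force: [0.3, -0.3, 1.2]
width: 0.0871
```

>>> step_arm(commands="0 0 0 0 0 0; 0 0 0 0 0 0; 0 0 0 0 0 0; 0 0 0 0 0 0; 0 0 0 0 0 0; 0 0 0 0 0 0", jaw=40, grip_force=12)

```text
t: 4.18
eef_pos: [0.3883, 0.252, 0.0438]
ee_rot: [-3.141, 0.0, -0.905]
force: [1.6, 1.1, 2.8]
width: 0.0593
```

```bash
python3 -c "
from h import *
plan([.39,.23,.085],-3.10,12,[.388,.252,.075,-.905])"
```

```text
from [0.388 0.252 0.075] -0.905
1.5 1.0 -0.8 0 0 0.1829; 1.7 0.7 -0.8 0 0 0.1829; 1.8 0.4 -0.8 0 0 0.1829; 1.8 0.0 -0.8 0 0 0.1829; 1.8 -0.3 -0.8 0 0 0.1829; 1.7 -0.6 -0.8 0 0 0.1829; 1.6 -0.9 -0.8 0 0 0.1829; 1.4 -1.2 -0.8 0 0 0.1829
1.2 -1.4 -0.8 0 0 0.1829; 0.9 -1.6 -0.8 0 0 0.1829; 0.6 -1.7 -0.8 0 0 0.1829; 0.2 -1.8 -0.8 0 0 0.1829
```

>>> step_arm(commands="0 0 -8 0 0 0; 0 0 -12 0 0 0; 0 0 -11 0 0 0; 0 0 0 0 0 0")

```text
t: 4.68
eef_pos: [0.3884, 0.2522, 0.0758]
ee_rot: [-3.139, 0.001, -0.905]
force: [-0.8, 0.4, -1.7]
width: 0.0595
```

>>> step_arm(commands="0 0 0 0 0 0.1; 0 0 0 0 0 0.17; 0 0 0 0 0 0.17; 0 0 0 0 0 0.17; 0 0 0 0 0 0.17; 0 0 0 0 0 0.17; 0 0 0 0 0 0.17; 0 0 0 0 0 0.17")

```text
t: 5.68
eef_pos: [0.3878, 0.2514, 0.0744]
ee_rot: [3.141, -0.0, -2.201]
force: [0.3, 0.1, -1.6]
width: 0.0595
```

>>> step_arm(commands="0 0 0 0 0 0.17; 0 0 0 0 0 0.17; 0 0 0 0 0 0.17; 0 0 0 0 0 0.17; 0 0 0 0 0 0.15; 0 0 0 0 0 0.07; 0 0 0 0 0 0.0; 0 0 0 0 0 0")

```text
t: 6.68
eef_pos: [0.3879, 0.2515, 0.0745]
ee_rot: [-3.141, -0.0, -3.093]
force: [0.5, 0.9, -2.3]
width: 0.0595
```

```bash
python3 - <<'E'
from h import *
s=get_state();print(s['t'],s['q'],s['eef_pos'],s['ee_rot'])
for n in('scene','top'):
    p=grab_frame(n); save(p,n+'3')
    P=proj(p,[s['eef_pos']+[0,0,-.025]]);print(P)
    u,v=P[0].astype(int); a=p['frame'][v-60:v+60,u-70:u+70]
    cv2.imwrite('pics/'+n+'3z.png',cv2.resize(a,None,fx=5,fy=5,interpolation=cv2.INTER_CUBIC)[:,:,::-1])
E
```

```text
6.675 [ 1.00291925e+00  2.13781737e-01 -6.72570840e-01 -9.34014183e-05
 -6.84649213e-01 -2.52529469e+00] [0.38792482 0.25148355 0.07446884] [-3.14145912e+00 -1.66950901e-04 -3.09324413e+00]
[[274.54924225 217.15416983]]
[[281.98308759 230.44712268]]
```

View pics/scene3z.png

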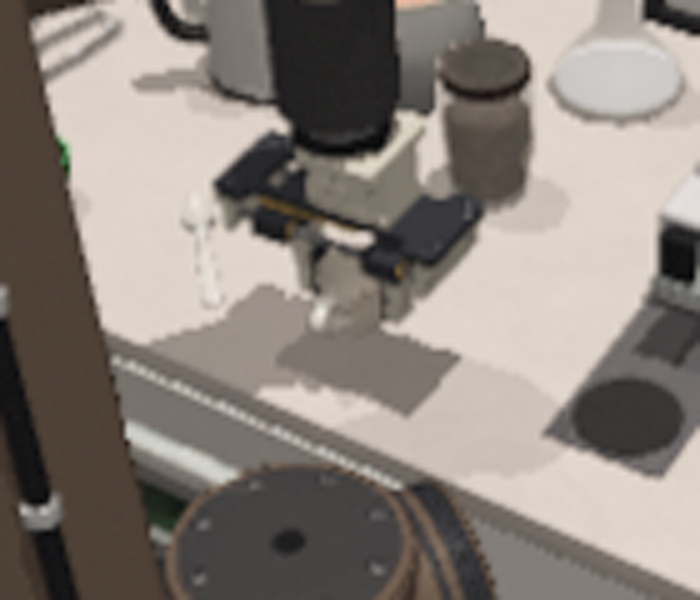

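View pics/top3z.png

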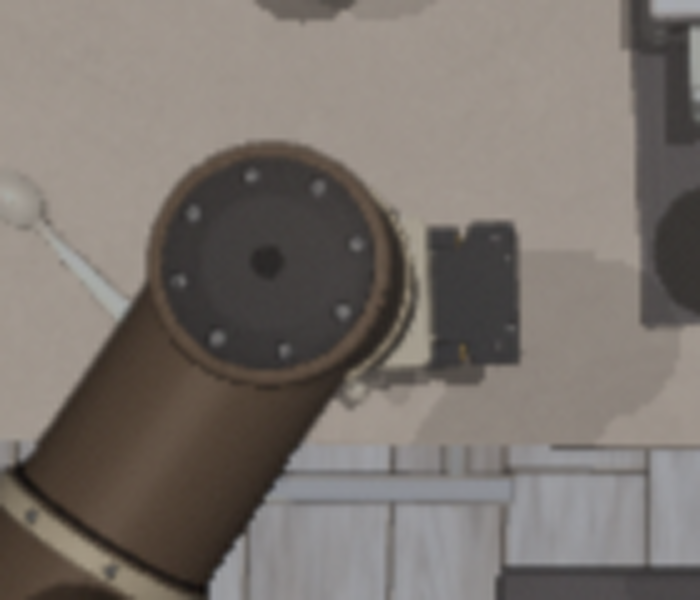

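```bash
python3 - <<'E'
from h import *
p=grab_frame('top');q=grab_frame('scene')
print(ray(p,(211+352/5-.4,170+399/5-.4),.068))
print('scene handle tip',ray(q,(204+318/5-.4,157+315/5-.4),.065))
print('cab',ray(p,(330,127),.46))
plan([.4255,.0313,.075],-3.10,10)
E
```

```text
[0.33231019 0.25164213 0.068     ]
scene handle tip [0.34822909 0.25572619 0.065     ]
cab [0.58925332 0.12271719 0.46      ]
from [0.388  0.2515 0.0745] -3.0942
-2.7 -22.2 -0.0 0 0 0.0006; -2.7 -22.2 -0.0 0 0 0.0006; -2.7 -22.2 -0.0 0 0 0.0006; -2.7 -22.2 -0.0 0 0 0.0006; -2.8 -22.2 -0.0 0 0 0.0006; -2.8 -22.2 -0.0 0 0 0.0006; -2.8 -22.2 -0.0 0 0 0.0006; -2.8 -22.2 -0.0 0 0 0.0006
-2.8 -22.2 -0.0 0 0 0.0006; -2.8 -22.2 -0.0 0 0 0.0006
```

>>> step_arm(commands="-1.5 -12 0 0 0 0; -2.7 -22 0 0 0 0; -2.8 -24 0 0 0 0; -2.8 -24 0 0 0 0; -2.8 -24 0 0 0 0; -2.8 -24 0 0 0 0; -2.8 -24 0 0 0 0; -2.8 -24 0 0 0 0")

```text
t: 7.88
eef_pos: [0.4171, 0.0733, 0.0746]
ee_rot: [-3.142, -0.0, -3.095]
force: [0.5, 0.1, -1.5]
width: 0.0594
```

>>> step_arm(commands="-2.8 -22 0 0 0 0; -2.5 -16 0 0 0 0; -1 -6 0 0 0 0; 0 0 0 0 0 0; 0 0 0 0 0 0")

```text
t: 8.5
eef_pos: [0.4257, 0.0314, 0.0746]
ee_rot: [3.142, 0.0, -3.095]
force: [0.7, 0.6, -1.6]
width: 0.0595
```

```bash
python3 - <<'E'
from h import *
s=get_state();print(s['t'],s['q'],s['eef_pos'],s['ee_rot'],s['width'])
for n in('scene','top'):
    p=grab_frame(n); save(p,n+'4')
    P=proj(p,[s['eef_pos']+[0,0,-.025]]);print(P)
    u,v=P[0].astype(int); a=p['frame'][v-60:v+60,u-70:u+70]
    cv2.imwrite('pics/'+n+'4z.png',cv2.resize(a,None,fx=5,fy=5,interpolation=cv2.INTER_CUBIC)[:,:,::-1])
plan([.4255,.0313,.075],-3.10,1)
E
```

```text
8.5 [ 5.39602789e-01  1.59551372e-01 -7.47341607e-01 -1.81523340e-05
 -6.63745402e-01 -2.06331988e+00] [0.42566672 0.03136623 0.07458761] [ 3.14150811e+00  1.33883051e-04 -3.09452772e+00] 0.059462879082141554
[[328.96720168 231.38502211]]
[[356.43890713 218.60076838]]
from [0.4256 0.0315 0.0746] -3.0941
0.2 -0.2 -0.4 0 0 0.0059
```

View pics/scene4z.png

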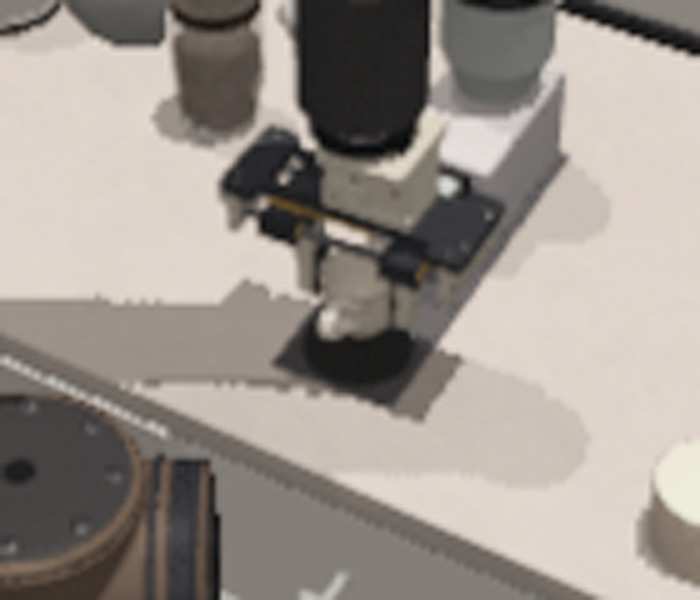

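View pics/top4z.png

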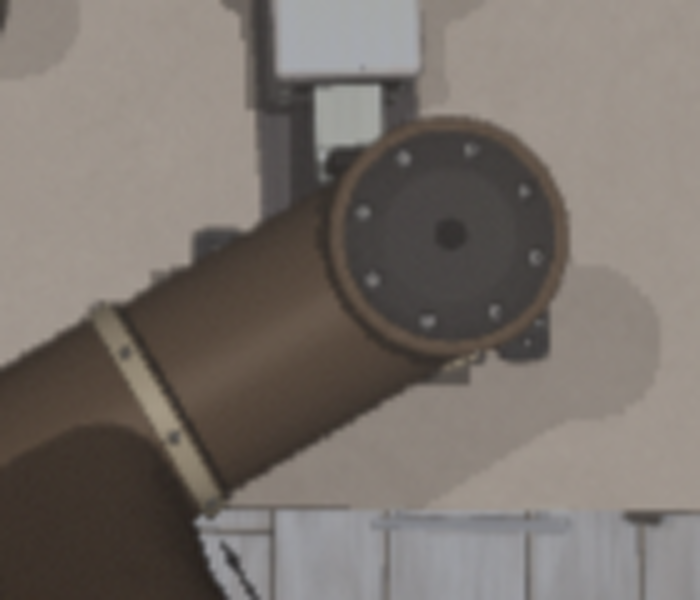

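>>> step_arm(commands="0 0 8 0 0 0; 0 0 8 0 0 0; 0 0 4 0 0 0; 0 0 2 0 0 0; 0 0 1 0 0 0; 0 0 0 0 0 0; 0 0 0 0 0 0")

```text
t: 9.48
eef_pos: [0.4258, 0.0311, 0.0517]
ee_rot: [3.141, 0.0, -3.095]
force: [0.3, 0.9, -0.4]
width: 0.0599
```

>>> step_arm(commands="0 0 0.7 0 0 0; 0 0 0 0 0 0; 0 0 0 0 0 0")

```text
t: 9.85
eef_pos: [0.4258, 0.0311, 0.0509]
ee_rot: [3.141, 0.0, -3.095]
force: [0.5, 1.0, -1.4]
width: 0.0594
```

>>> step_arm(commands="0 0 0 0 0 0; 0 0 0 0 0 0; 0 0 0 0 0 0; 0 0 0 0 0 0; 0 0 0 0 0 0; 0 0 0 0 0 0", jaw=84)

```text
t: 10.6
eef_pos: [0.4257, 0.0311, 0.0509]
ee_rot: [3.142, 0.0, -3.095]
force: [0.1, 0.2, -0.2]
width: 0.0835
```

>>> step_arm(commands="0 0 -8 0 0 0; 0 0 -18 0 0 0; 0 0 -25 0 0 0; 0 0 -25 0 0 0; 0 0 -25 0 0 0; 0 0 -14 0 0 0; 0 0 0 0 0 0")

```text
t: 11.48
eef_pos: [0.4263, 0.0314, 0.1672]
ee_rot: [3.14, 0.003, -3.095]
force: [0.0, -0.5, -0.6]
width: 0.0837
```

```bash
python3 - <<'E'
from h import *
s=get_state();print(s['t'],s['q'],s['eef_pos'],s['ee_rot'],s['width'])
for n in('scene','top'):
    p=grab_frame(n); save(p,n+'5')
    P=proj(p,[[.455,.03,.03]]);print(P)
    u,v=P[0].astype(int); a=p['frame'][v-60:v+60,u-70:u+70]
    cv2.imwrite('pics/'+n+'5z.png',cv2.resize(a,None,fx=5,fy=5,interpolation=cv2.INTER_CUBIC)[:,:,::-1])
E
```

```text
11.475 [ 5.38965568e-01  1.89440841e-02 -6.29680364e-01  1.84722681e-04
 -9.19124497e-01 -2.06300347e+00] [0.42626676 0.03137691 0.16722444] [ 3.14028228e+00  2.75519100e-03 -3.09472422e+00] 0.08374423657134639
[[333.14087008 230.77995556]]
[[356.3678188  209.34410288]]
```

View pics/scene5z.png

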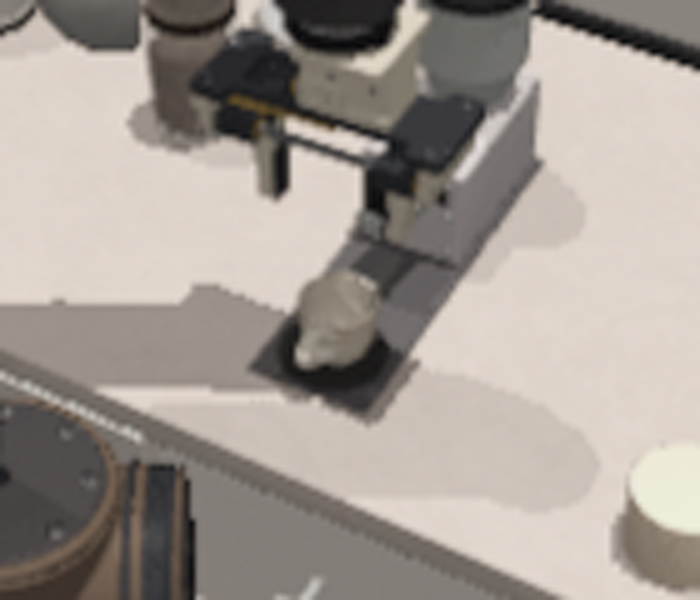

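View pics/top5z.png

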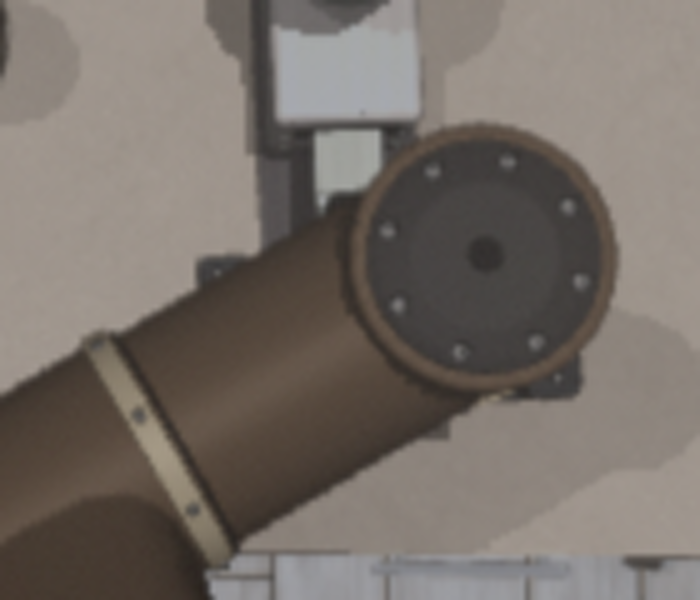

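```bash
python3 - <<'E'
from h import *
p=grab_frame('scene')
a=p['frame'][212:262,295:365].copy()
z=cv2.resize(a,None,fx=10,fy=10,interpolation=cv2.INTER_CUBIC)
def circ(c,r,zz,col):
    t=np.linspace(0,2*np.pi,60); X=np.c_[c[0]+r*np.cos(t),c[1]+r*np.sin(t),0*t+zz]
    P=(proj(p,X)-[295,212]+.5)*10
    cv2.polylines(z,[P.astype(np.int32)],True,col,1)
c=(.4258,.0311)
circ((.4255,.0313),.042,.007,(255,0,0)); circ(c,.031,.059,(0,255,0)); circ(c,.022,.007,(0,0,255))
cv2.imwrite('pics/s6.png',z[:,:,::-1])
E
```

```text
(no output)
```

View pics/s6.png

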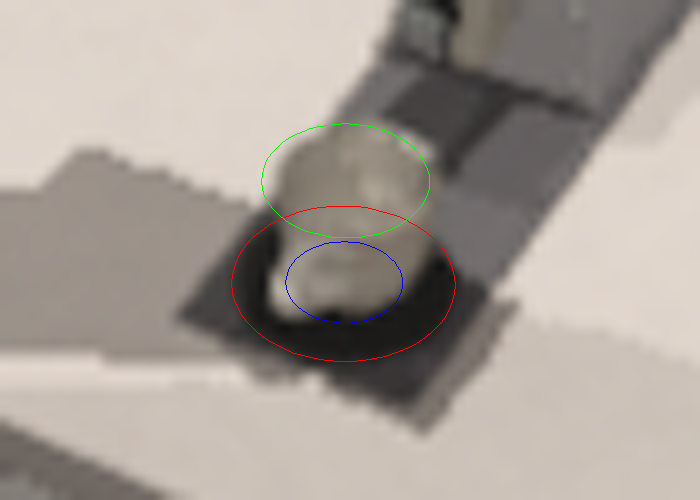

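```bash
python3 - <<'E'
from h import *
plan([.505,.035,.165],-3.095,1)
E
```

```text
from [0.4252 0.0309 0.1654] -3.095
-79.9 0.4 0.4 0 0 0.0000
```

>>> step_arm(commands="-10 0 0 0 0 0; -20 0.4 0 0 0 0; -22 0 0 0 0 0; -18 0 0 0 0 0; -10 0 0 0 0 0; 0 0 0 0 0 0; 0 0 0 0 0 0")

```text
t: 12.5
eef_pos: [0.5049, 0.0351, 0.1657]
ee_rot: [-3.142, -0.001, -3.095]
force: [-0.7, 1.2, -0.2]
width: 0.0841
```

```bash
python3 - <<'E'
from h import *
s=get_state();print(s['t'],s['eef_pos'],s['ee_rot'],s['width'])
for n,(u,v) in(('scene',(305,175)),('top',(325,165))):
    p=grab_frame(n)
    z=cv2.resize(p['frame'][v:v+70,u:u+80],None,fx=8,fy=8,interpolation=cv2.INTER_CUBIC)
    a=.0466; c,si=np.cos(a),np.sin(a)
    for zz in(.08,.124):
        X=[[.505+c*dx-si*dy,.035+si*dx+c*dy,zz] for dx,dy in((-.007,-.016),(.007,-.016),(.007,.016),(-.007,.016))]
        cv2.polylines(z,[((proj(p,X)-[u,v]+.5)*8).astype(np.int32)],True,(255,0,0),1)
    cv2.imwrite('pics/'+n+'7z.png',z[:,:,::-1])
E
```

```text
12.5 [0.50494825 0.03506255 0.16569647] [-3.14152902e+00 -5.96292624e-04 -3.09496777e+00] 0.08408083489160603
```

View pics/scene7z.png

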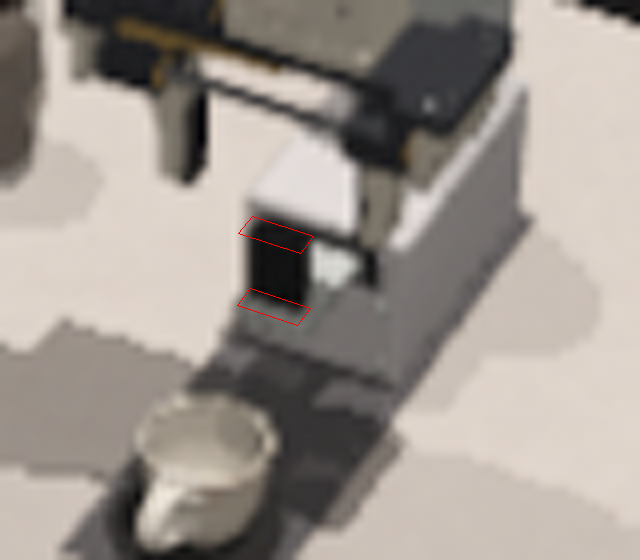

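View pics/top7z.png

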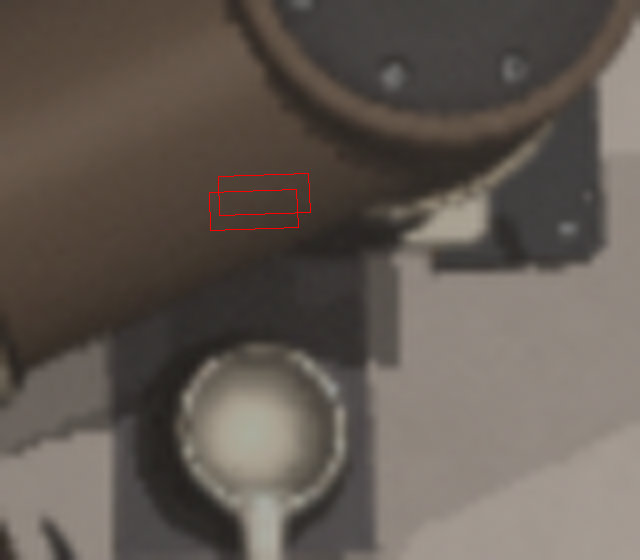

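```bash
python3 - <<'E'
from h import *
p=grab_frame('top')
print(ray(p,(325+262/8-.44,165+430/8-.44),.059), ray(p,(354.8,219.8),.007))
E
```

```text
[0.42592114 0.02960429 0.059     ] [0.42480189 0.03272681 0.007     ]
```

>>> step_arm(commands="0 0 15 0 0 0; 0 0 18 0 0 0; 0 0 12 0 0 0; 0 0 6 0 0 0; 0 0 3 0 0 0; 0 0 0 0 0 0; 0 0 0 0 0 0", jaw=84)

```text
t: 13.52
eef_pos: [0.5059, 0.0353, 0.1123]
ee_rot: [3.141, 0.001, -3.095]
force: [0.1, 1.0, -0.4]
width: 0.0836
```

>>> step_arm(commands="0 0 0 0 0 0; 0 0 0 0 0 0; 0 0 0 0 0 0; 0 0 0 0 0 0; 0 0 0 0 0 0; 0 0 0 0 0 0; 0 0 0 0 0 0; 0 0 0 0 0 0", jaw=15, grip_force=30)

```text
t: 14.52
eef_pos: [0.5056, 0.036, 0.1118]
ee_rot: [3.141, 0.0, -3.095]
force: [-1.1, 5.3, 0.0]
width: 0.0318
```

>>> step_arm(commands="2 0 0 0 0 0; 4 0 0 0 0 0; 5 0 0 0 0 0; 5 0 0 0 0 0; 5 0 0 0 0 0; 4 0 0 0 0 0; 0 0 0 0 0 0; 0 0 0 0 0 0")

```text
t: 15.52
eef_pos: [0.4814, 0.0348, 0.1119]
ee_rot: [3.141, 0.002, -3.094]
force: [2.9, 3.9, -5.4]
width: 0.032
```

```bash
python3 - <<'E'
from h import *
s=get_state();print(s['t'],s['eef_pos'],s['ee_rot'],s['width'],s['force'])
for n,(u,v) in(('scene',(290,190)),):
    p=grab_frame(n)
    z=cv2.resize(p['frame'][v:v+75,u:u+95],None,fx=8,fy=8,interpolation=cv2.INTER_CUBIC)
    cv2.imwrite('pics/'+n+'8z.png',z[:,:,::-1])
E
```

```text
15.525 [0.4813659  0.03481161 0.11185728] [ 3.14055094e+00  1.78432426e-03 -3.09446907e+00] 0.032022327868732894 [ 2.92718595  3.92045319 -5.41107932]
```

View pics/scene8z.png

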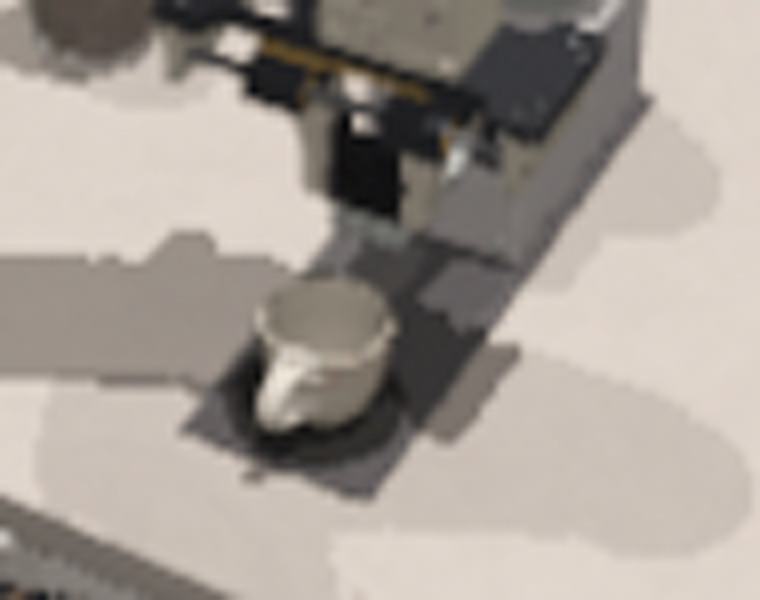

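>>> step_arm(commands="3 0 0 0 0 0; 5 0 0 0 0 0; 6 0 0 0 0 0; 6 0 0 0 0 0; 6 0 0 0 0 0; 6 0 0 0 0 0; 4 0 0 0 0 0; 0 0 0 0 0 0")

```text
t: 16.58
eef_pos: [0.4456, 0.0331, 0.1119]
ee_rot: [3.141, 0.002, -3.094]
force: [6.4, 3.6, -8.6]
width: 0.0316
```

>>> step_arm(commands="3 0 0 0 0 0; 4 0 0 0 0 0; 4 0 0 0 0 0; 2 0 0 0 0 0; 0 0 0 0 0 0; 0 0 0 0 0 0")

```text
t: 17.32
eef_pos: [0.4329, 0.0324, 0.1119]
ee_rot: [3.141, 0.003, -3.094]
force: [6.6, 2.1, -9.2]
width: 0.0321
```

```bash
python3 - <<'E'
from h import *
s=get_state();print(s['t'],s['eef_pos'],s['ee_rot'],s['width'],s['force'])
print('travel',np.linalg.norm(s['eef_pos'][:2]-[.5056,.036]))
for n,(u,v) in(('scene',(290,190)),('top',(310,150))):
    p=grab_frame(n);save(p,n+'9')
    z=cv2.resize(p['frame'][v:v+75,u:u+95],None,fx=8,fy=8,interpolation=cv2.INTER_CUBIC)
    cv2.imwrite('pics/'+n+'9z.png',z[:,:,::-1])
E
```

```text
17.325 [0.4329398  0.03243024 0.11186474] [ 3.14063149e+00  2.60715387e-03 -3.09433645e+00] 0.03209975446344066 [ 6.60681338  2.06162312 -9.22530922]
travel 0.0727478369871975
```

View pics/scene9z.png

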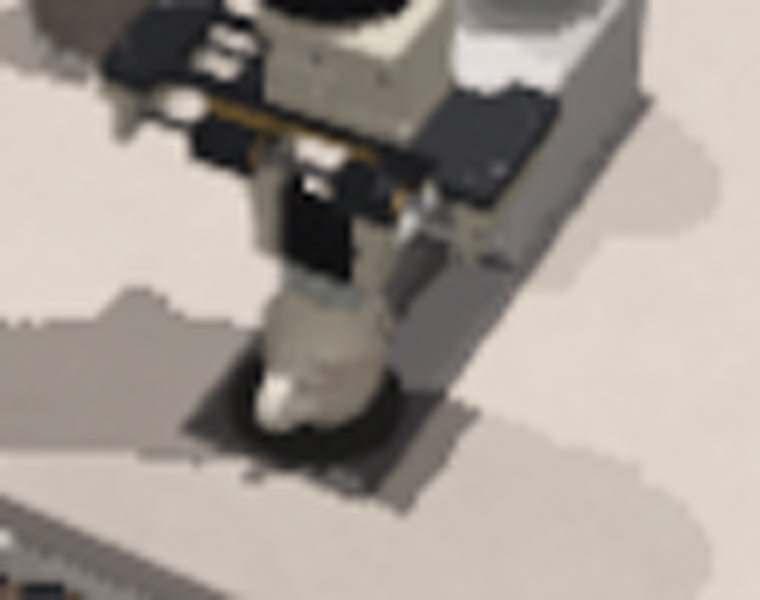

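View pics/top9z.png

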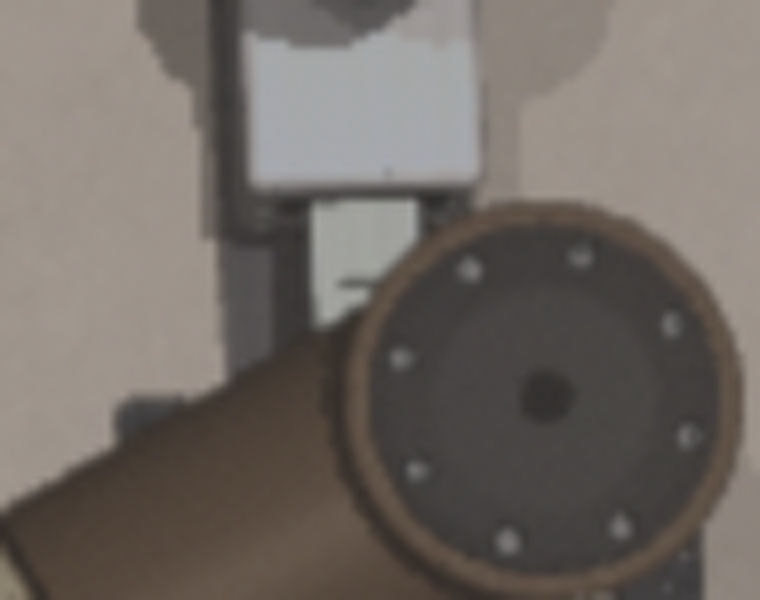

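>>> step_arm(commands="2 0 0 0 0 0; 3 0 0 0 0 0; 2 0 0 0 0 0; 0 0 0 0 0 0; 0 0 0 0 0 0; 0 0 0 0 0 0")

```text
t: 18.18
eef_pos: [0.426, 0.0321, 0.1119]
ee_rot: [3.141, 0.003, -3.094]
force: [6.8, 2.4, -10.1]
width: 0.0319
```

```bash
python3 - <<'E'
from h import *
s=get_state();print(s['t'],s['eef_pos'],s['ee_rot'],s['width'],s['force'])
print('travel',np.linalg.norm(s['eef_pos'][:2]-[.5056,.036]))
for n,(u,v) in(('top',(330,160)),):
    p=grab_frame(n);save(p,n+'10')
    z=cv2.resize(p['frame'][v:v+35,u:u+45],None,fx=16,fy=16,interpolation=cv2.INTER_CUBIC)
    cv2.imwrite('pics/'+n+'10z.png',z[:,:,::-1])
    g=cv2.cvtColor(p['frame'],cv2.COLOR_RGB2GRAY); print(g[168:195,352:358].T)
q=grab_frame('scene'); save(q,'scene10')
E
```

```text
18.175 [0.42602088 0.03209637 0.1118599 ] [ 3.14064456e+00  2.66552883e-03 -3.09433358e+00] 0.03191550628663984 [  6.81983948   2.3708944  -10.07606636]
travel 0.07967480293573856
[[168 168 167 166 148 102  81 134 158 161 161 162 162 162 162 162 162 161
  158 130 153 161 162 161 154 100  59]
 [167 168 168 165 146  97  83 146 159 161 160 160 161 161 162 160 161 161
  156 114 150 159 160 155 123  74  52]
 [168 168 167 166 147  96  83 149 160 161 161 161 161 160 161 161 160 160
  157 110 149 159 155 124  81  56  56]
 [167 168 167 166 148  96  81 150 161 162 162 161 162 162 162 162 162 162
  158 111 150 158 142  98  66  68  75]
 [168 167 167 166 149  94  80 149 161 161 162 161 161 162 162 162 162 162
  157 110 145 137 103  78  76  81  83]
 [168 168 167 163 146  94  79 146 159 159 159 159 159 159 159 160 160 159
  155 103 107  94  81  82  82  83  76]]
```

View pics/top10z.png

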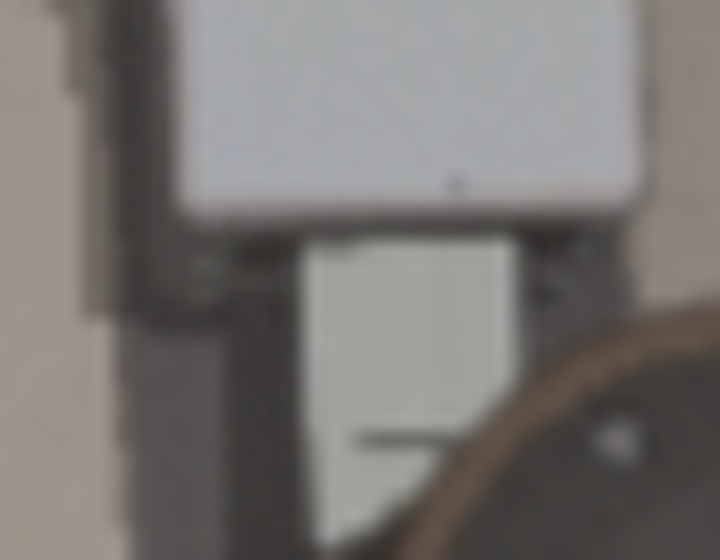

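```bash
python3 - <<'E'
from h import *
p=grab_frame('top')
a=ray(p,(355,187.1),.08); b=ray(p,(355,172.6),.096); b2=ray(p,(355,173.3),.096)
print(a,b,b2, 40+1000*(b[0]-a[0]), 40+1000*(b2[0]-a[0]))
s=get_state();print(s['eef_pos'],s['qd'].round(4))
q=grab_frame('scene')
cv2.imwrite('pics/s11.png',cv2.resize(q['frame'][190:260,290:385],None,fx=8,fy=8,interpolation=cv2.INTER_CUBIC)[:,:,::-1])
E
```

```text
[0.51582938 0.03852432 0.08      ] [0.55602812 0.04000952 0.096     ] [0.55397314 0.04000141 0.096     ] 80.19874035690374 78.14375815153115
[0.42604679 0.03209868 0.1118581 ] [-0.0007  0.0006 -0.0019  0.0002 -0.0003 -0.0016]
```

View pics/s11.png

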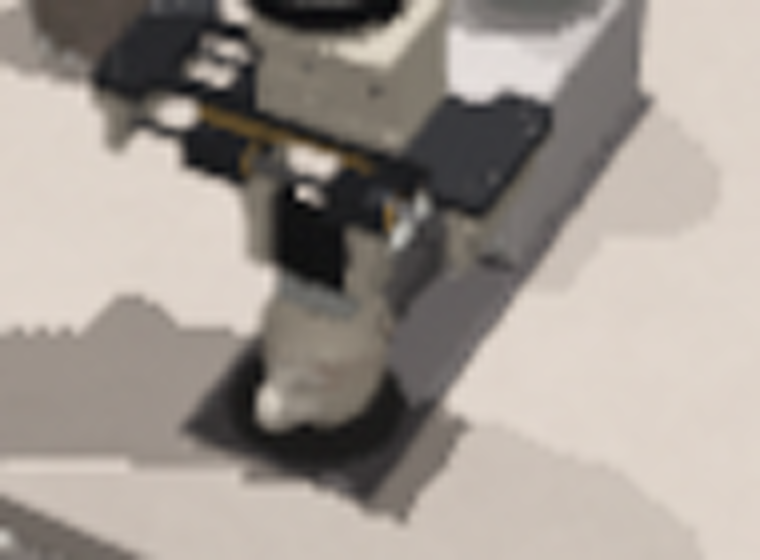

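>>> step_arm(commands="0 0 0 0 0 0; 0 0 0 0 0 0; 0 0 0 0 0 0; 0 0 0 0 0 0; 0 0 0 0 0 0; 0 0 0 0 0 0; 0 0 0 0 0 0; 0 0 0 0 0 0")

```text
t: 19.38
eef_pos: [0.426, 0.0321, 0.1119]
ee_rot: [3.141, 0.003, -3.094]
force: [8.9, 2.6, -11.0]
width: 0.032
```

The kinematic travel (79.7 mm) and the line measured in the picture (78–80 mm) agree. The cup stands undisturbed on the pad, so I'm handing the job in.

```bash
python3 -c "
from h import *
print(job_done())"
```

```text
the job is handed in; nothing more can be done
None
```

The cup stands upright on the pad, and I handed in at about 19.4 s with the gripper still holding the slide at its second line. `job_done()` gives no verdict, so whether it passed is not confirmed.

- **Cup:** I gripped it across the bowl and turned it so its loop handle points at the robot. I set it down and let go while the slide was still home. The top camera put it about 3 mm from the pad's centre (limit 16 mm), and it still looked upright and unmoved in the last scene picture.
- **Slide:** I gripped the handle across its width with 30 N and pulled slowly. Arm motion since gripping came to 79.7 mm. The first line's position in the top picture gave 78–80 mm, and the second line was just showing at the housing edge. The arm was still, with about 7–9 N of pull from the spring.
- **Bystanders:** I did not touch the candle jar, coffee jar or teaspoon.

**Two readings that did not fully agree:**
- The two cameras differed by about 3–5 mm sideways, so I used the average.
- While holding the slide, the force reading also showed a downward part of about 10–11 N. The wrist height stayed constant, so I left it alone.

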